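# Put the headset on charge

## Task

Put the headset on charge: lift it off its deep hook, clear of the upturned tip before you draw it away and without wrenching the hook, and set it down gently, upright on the grey dock with one ear cup centred on each copper disc. Let go, then turn the dock's clicking dial until it rests with its pointer at the green tab. Do not disturb the other things on the shelf.

Things in the scene. Friction and masses are not known exactly. Their poses are not given: they have to be found in the camera images.
- headset_band (a point): Centre of the flat middle of the headset's black headband: a bar 94 mm long (y), 24 mm across (x), 10 mm thick (z), to be pinched across its 24 mm about 30 mm to one side of the centre, beside the hook. Axes: y along the band, z up when it stands. Under the centre two rubber ribs (8 mm deep, 8 mm wide, 12 mm apart) straddle the hook's bar.
- headset: Rigid over-ear headset, symmetrical, 180 mm wide (y), 175 mm tall, 180 to 370 g. Origin: centre of the plane on which its cups stand, 170 mm below headset_band. White ear cups 60 (x) x 34 (y) x 72 (z) mm with flat undersides, centred 73 mm to either side. It starts hanging on the hook, band across it, cups 60 mm above the shelf.
- hook: Fixed steel hook stand, 243 mm tall; origin on the shelf straight under the hook's seat, -x the way the hook points. Its post (14 mm thick) stands 75 mm behind the seat (+x), on a base 130 x 100 x 10 mm.
- hook_seat (a point): Top of the hook's level 8 mm round bar where the band rests, 225 mm above the shelf. The hook points along this frame's -x, roughly towards the robot.
- hook_tip (a point): Top of the hook's upturned end, 8 mm thick, 41 mm in front of the seat (-x) and 41 mm above it. Lift the headset by at least 52 mm, so that its ribs pass over this, before drawing it away along hook_seat's -x by at least 80 mm.
- pad_center (a point): Centre of the black charging pad, on top of the dock, a fixed flat grey box 225 (x) x 240 (y) x 30 mm high. The pad is the dock's far part. Axes are the dock's: x to its far side, y along the line of the two copper discs (72 mm across, flush, 73 mm to either side). The headset stands here, band along y (either way round), cups on the discs.
- dial_grip (a point): Selector dial on the dock's near part, 112 mm from pad_center along the dock's -x; point on its upright axis, 57 mm above the shelf, the height to pinch. Grip bar 46 mm long, 12 mm thick, its top 66 mm above the shelf, on a round skirt 54 mm across and 5.5 mm high on the dock's top (30 mm above the shelf). The bar lies along this frame's y, +y the pointer end.
- dial_pointer (a point): Tip of the dial's white pointer, 38 mm from its axis, in line with the grip bar (a white line on the bar marks the same end).
- dial (a joint): Angle of the dial, rad, growing clockwise seen from above. Seven click positions 30 degrees apart: 0, 0.524, 1.047 ... 3.142, end stops just beyond. At 0 the pointer looks along the dock's +y, at 1.571 along its +x. It starts at the third, fourth or fifth. A click takes about 0.06 N m; let go, it settles in the nearest position.
- green_tab (a point): Green round tab, 19 mm across, 1.6 mm high, on the dock's top at one of the click positions, 50 mm from the dial's axis: the setting wanted. It may sit at the first, second, sixth or seventh position.
- yellow_tab (a point): Yellow tab, like the green one, at another position.
- blue_tab (a point): Blue tab, likewise.
- red_tab (a point): Red tab, likewise.
- mug: White ceramic mug, 82 mm across, 95 mm tall, handle at its +y; origin at the centre of its underside. Leave alone.
- remote: Black remote, 165 (x) x 44 x 18 mm, lying flat; origin at the centre of its underside. Leave alone.
- disc_case: Blue plastic game disc case, 135 (x) x 190 (y) x 15 mm, lying flat; origin at the centre of its underside. Leave alone.
- glass_orb: Green glass orb, 84 mm across, on a dark wooden foot, 92 mm tall; origin at the centre of its underside. Leave alone.
- speaker: Grey speaker cube, 105 mm; origin at the centre of its underside. Leave alone.
Things that resemble listed ones, but are neither listed nor needed, are in the scene too. Leave any pink look-alike of the headset alone.

How it is judged:
By the outcome, as a careful person would: the job done as asked, in the order asked, and still so for the second after the job is handed in, with the robot touching nothing.
It also fails if it takes over 64 s, if anything falls off the work surface, if the arm or the gripper's body presses on something with over 40 N, if the wrist force passes 120 N, or if a joint passes its speed limit or range.

## Robot

A 7-joint arm with a two-finger parallel gripper is mounted at the origin on the work surface. World frame = base frame: x ahead of the robot, y to its left, z up, the work surface at z = 0. Lengths are in m, angles in rad, forces in N, time in s.
With the tool pointing down it reaches from about 0.4 to 0.85 m from the base axis. Payload 4.5 kg.
Tool frame: the origin (TCP) lies between the finger pads; the fingertips stand 11 mm ahead of it and the grasp point (between the pads) lies 8 mm behind it (r.tip_reach is the distance from the TCP to the fingertips, in m); x points along the fingers, y is the direction in which the jaws open and shut, and the axes are right-handed (so a half turn about x gives the same grasp; the last joint's range is limited). The gripper opens to 88 mm and grips with 3 to 60 N. Pads are 18 mm wide; open, the fingers measure 123 mm over their backs; the gripper's body (75 mm by 187 mm) begins 45 mm behind the grasp point.
Start: joints at [-1.27, 0.689, -0.195, 1.565, 0.157, 0.902, -0.215], TCP at [0.165, 0.603, 0.22] pointing down, gripper open.
Joint ranges: [-3.01, 3.01], [-0.46, 2.08], [-1.47, 1.51], [0.13, 2.56], [-1, 4.14], [0.04, 2.09], [-2.66, 2.66]. Speed limits (rad/s): [2.57, 2.57, 3.14, 3.14, 3.14, 3.14, 3.14].

## Interface

Orientations are given as a unit quaternion [x, y, z, w].
In Python, from plant import r gives the robot as it stands.
- The arm moves only by the tool drive_tool, never from a script. Its argument "deltas" is a list of rows, each a list of 3 entries, a list of its own where there are three numbers: the turn, a rotation vector about the tool's x, y, z in degrees, then the shift along the tool's x, y, z in cm, then the finger opening in cm, from 0 to 8.81. A call has 1 to 12 rows; each row shifts and turns the commanded pose from where the row before left it, along the tool's axes as they then stand; what a row does not reach is not made up. A row lasts 1/12 s, in which the tool goes at most 41.7 mm and 7.16 degrees, less where a joint would pass 70% of its speed; a pose out of reach is approached as far as the arm can. A call is refused whole if a number of a shift passes 4.17 or a number of a turn 7.16, either way. A call with a gripper value outside its range is refused whole. The fingers move at their own pace and stop on an object; "force" is the grip in N (left out, the last holds). Time passes only in rows, so rows that do not move let the fingers close. It gives the time, the measured TCP pose, the force and the opening at its end, in the units of the state.
- r.get_state(): the state, without advancing time (a new reading comes with each control period).
- r.snapshot(name): name is "scene" or "side" or "wrist"; returns a dict with "color" (480x640x3 uint8, red, green, blue), "fov_y" (degrees; the focal length in pixels is half the picture's height over the tangent of half this angle, whatever the lens; pixels are square), "cx", "cy" (the principal point, pixels), "extrinsics" (4x4, takes a point from world to camera coordinates); the wrist camera has in their place "tool_from_camera" (4x4, takes a point from camera to tool coordinates, whose origin is the TCP and whose axes are the tool frame's). Camera axes: x right, y up, looking along -z (the intrinsics and any distortion apply to the point x, -y, -z); pixel columns grow to the right and rows downward; lengths in m; the calibration is good to about 2 mm. A picture is of the moment at which its call begins: read the wrist's pose just before it. There is no depth.
- r.finish_job(): hands the job in, once; it reports no verdict.
The state is a dict: "clock": time; "q": joint angles; "qd": joint speeds; "joint_torque": joint torques, N m; "tool_pos": TCP position; "eef_rot": TCP orientation; "contact_force": force on the tool from outside, world axes, zero at the start; "moment": the same for the moment, N m; "opening": opening from 0.0 (shut) to 1.0 (fully open).
Only numpy, scipy, OpenCV 4.12 (cv2) and the standard library are available. Lean on these libraries where they do the work, as an engineer would, in place of code of your own. Each camera call takes 0.05 s, during which the arm holds its last target. There are 200 camera calls.

## Working session

There is one attempt and no reset: what is moved stays moved. The work goes in short steps, Python scripts to look and compute and a tool call to move; the robot and the scene stay as the last step left them, time stands still between calls to the robot, and variables do not carry over. Pictures are saved under pics/ and viewed, about 8 in all and at most 12, crops included, and the job is handed in when it is done.

Besides the shell and the picture viewer there is one more tool, called after "Request:" as a command line: name --argument value ..., lists and objects as JSON in quotes. drive_tool: Moves the arm, as the interface text tells. Its arguments: {"type":"object","properties":{"deltas":{"type":"array","items":{"type":"array"}},"force":{"type":"number"}},"required":["deltas"]}

```bash
ls; mkdir -p pics
python3 - <<'E'
from plant import r
import cv2,json
import numpy as np
s=r.get_state();print(s)
for n in("scene","side","wrist"):
    d=r.snapshot(n);cv2.imwrite(f"pics/{n}0.png",d["color"][:,:,::-1])
    np.save(f"pics/{n}0.npy",{k:v for k,v in d.items()},allow_pickle=True)
    print(n,[(k,np.round(v,3).tolist() if not isinstance(v,str) else v) for k,v in d.items() if k!="color"])
a=cv2.imread("pics/side0.png")
E
```

```text
pics
{'clock': 0.0, 'q': array([-1.2702163 ,  0.68997239, -0.19453891,  1.56631799,  0.15732929,
        0.90247102, -0.21509544]), 'qd': array([-0.00189332,  0.00073989, -0.00068248,  0.00103948, -0.0023991 ,
        0.00172608, -0.00200672]), 'joint_torque': array([ 4.48034225e-04, -5.27566302e+01, -1.26707789e+00, -1.53426486e+01,
       -5.26687992e-02,  6.73196657e-03,  1.79823228e-04]), 'tool_pos': array([0.16463925, 0.60225948, 0.21922486]), 'eef_rot': array([ 0.0933727 ,  0.70086774, -0.09462396,  0.70079402]), 'contact_force': array([0.12694176, 0.28688656, 0.12889595]), 'moment': array([0.03757331, 0.0190419 , 0.06417487]), 'opening': 0.998708041099566}
scene [('fov_y', 52.18), ('cx', 311.341), ('cy', 237.44), ('extrinsics', [[-0.523, 0.852, 0.004, 0.337], [-0.668, -0.413, 0.619, 0.244], [0.529, 0.321, 0.786, -1.58], [0.0, 0.0, 0.0, 1.0]])]
side [('fov_y', 55.4), ('cx', 324.884), ('cy', 238.156), ('extrinsics', [[0.998, -0.065, 0.021, -0.56], [0.022, 0.602, 0.798, -0.1], [-0.064, -0.796, 0.602, -1.381], [0.0, 0.0, 0.0, 1.0]])]
wrist [('fov_y', 66.593), ('cx', 320.541), ('cy', 235.635), ('tool_from_camera', [[0.0, 0.257, -0.966, -0.165], [1.0, 0.001, 0.0, 0.0], [0.001, -0.966, -0.257, -0.065], [0.0, 0.0, 0.0, 1.0]])]
```

View pics/scene0.png

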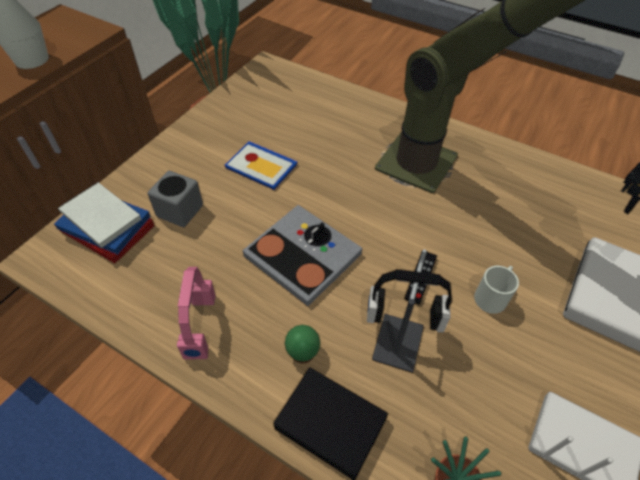

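View pics/side0.png

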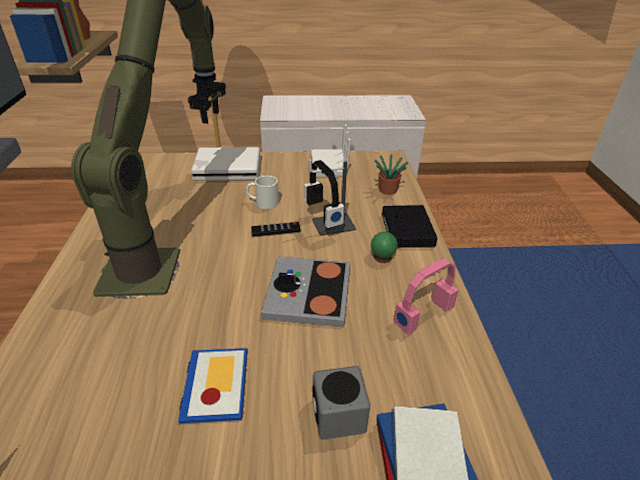

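Scene (pinhole): the headset with the black band and white cups is at scene (410,295) / side (325,195). The pink one at scene (193,315) / side (428,295) is the look-alike. The dock is at scene (303,252) / side (307,290). I'll enlarge both to confirm.

```bash
cat > h.py <<'E'
import numpy as np,cv2
def K(d):
    f=240/np.tan(np.radians(d["fov_y"])/2); return f,d["cx"],d["cy"]
def load(n): return np.load(f"pics/{n}.npy",allow_pickle=True).item()
def ray(d,u,v,T=None):
    f,cx,cy=K(d); c=np.array([(u-cx)/f,-(v-cy)/f,-1])
    W=np.linalg.inv(d["extrinsics"]) if T is None else T
    return W[:3,3],W[:3,:3]@c
def plane(d,u,v,z,T=None):
    o,w=ray(d,u,v,T); return o+w*(z-o[2])/w[2]
def proj(d,p,T=None):
    f,cx,cy=K(d); E=d["extrinsics"] if T is None else np.linalg.inv(T)
    c=E[:3,:3]@np.asarray(p)+E[:3,3]; return np.array([cx+f*c[0]/-c[2],cy-f*c[1]/-c[2]])
def tri(*rays):
    A=sum(np.eye(3)-np.outer(w,w)/(w@w) for o,w in rays);b=sum((np.eye(3)-np.outer(w,w)/(w@w))@o for o,w in rays)
    p=np.linalg.solve(A,b); return p,[np.linalg.norm(np.cross(p-o,w))/np.linalg.norm(w) for o,w in rays]
def wristT(s,d):
    from scipy.spatial.transform import Rotation as R
    T=np.eye(4);T[:3,:3]=R.from_quat(s["eef_rot"]).as_matrix();T[:3,3]=s["tool_pos"];return T@d["tool_from_camera"]
def blobs(img,lo,hi,mn=30):
    m=cv2.inRange(cv2.cvtColor(img,cv2.COLOR_RGB2HSV),lo,hi);n,l,s,c=cv2.connectedComponentsWithStats(m)
    return [(c[i].round(1).tolist(),s[i].tolist()) for i in range(1,n) if s[i,4]>=mn]
E
python3 - <<'E'
from h import *
import cv2
a=load("scene0");b=load("side0")
for d,n in((a,"scene"),(b,"side")):
    for c,s in blobs(d["color"],(3,80,60),(14,170,255),150):
        if 60<s[2]+s[3]+20 and s[4]<900: print(n,c,s,plane(d,*c,.03).round(4))
def crop(d,x,y,w,h): return cv2.resize(d["color"][y:y+h,x:x+w,::-1],(400,300),interpolation=cv2.INTER_CUBIC)
A=np.vstack([np.hstack([crop(a,235,195,140,105),crop(b,255,247,104,78)]),np.hstack([crop(a,340,245,160,120),crop(b,270,130,120,90)])])
cv2.imwrite("pics/c1.png",A)
E
```

```text
scene [63.5, 78.3] [0, 35, 132, 86, 644] [ 0.3067 -1.2788  0.03  ]
scene [211.8, 60.2] [206, 45, 12, 40, 161] [-0.0748 -0.8905  0.03  ]
scene [103.8, 132.9] [95, 113, 22, 35, 167] [ 0.4485 -0.9237  0.03  ]
scene [111.7, 243.7] [59, 217, 96, 47, 209] [ 0.7663 -0.5621  0.03  ]
scene [270.1, 245.1] [256, 234, 29, 23, 513] [ 0.544  -0.1934  0.03  ]
scene [309.9, 274.8] [296, 263, 29, 25, 584] [ 0.5697 -0.0506  0.03  ]
scene [192.5, 314.3] [176, 265, 41, 96, 364] [ 0.8193 -0.234   0.03  ]
side [85.5, 16.5] [73, 0, 29, 40, 364] [-1.2947  3.3559  0.03  ]
side [516.5, 10.8] [506, 0, 25, 27, 155] [2.7185 3.7851 0.03  ]
side [630.8, 16.7] [620, 0, 20, 31, 171] [3.7678 3.5573 0.03  ]
side [496.7, 29.0] [460, 6, 83, 46, 798] [2.2259 3.0089 0.03  ]
side [449.2, 34.4] [431, 14, 38, 49, 367] [1.7554 2.8103 0.03  ]
side [319.1, 38.0] [300, 17, 40, 43, 407] [0.6895 2.67   0.03  ]
side [358.6, 45.5] [341, 18, 40, 55, 392] [0.9705 2.4578 0.03  ]
side [400.1, 42.0] [373, 18, 60, 57, 715] [1.3026 2.5641 0.03  ]
side [173.9, 62.5] [152, 32, 43, 58, 540] [-0.2858  2.0228  0.03  ]
side [592.0, 68.3] [550, 3
[... 410 characters left out ...]
28  1.5988 0.03  ]
side [32.1, 112.7] [0, 85, 68, 53, 645] [-0.8085  1.1834  0.03  ]
side [91.4, 107.1] [81, 88, 21, 37, 199] [-0.5485  1.2545  0.03  ]
side [172.6, 106.9] [149, 89, 53, 34, 449] [-0.1428  1.2532  0.03  ]
side [175.8, 136.8] [150, 114, 58, 39, 554] [-0.0573  0.8903  0.03  ]
side [51.8, 136.9] [40, 116, 26, 43, 211] [-0.6023  0.8994  0.03  ]
side [72.6, 130.6] [56, 116, 36, 28, 262] [-0.5366  0.9661  0.03  ]
side [510.0, 131.4] [476, 118, 70, 30, 272] [1.5114 0.9219 0.03  ]
side [388.3, 183.6] [378, 171, 24, 24, 346] [0.8365 0.4471 0.03  ]
side [328.1, 269.8] [316, 262, 25, 17, 332] [ 0.5672 -0.0506  0.03  ]
side [322.7, 304.6] [309, 295, 28, 20, 433] [ 0.5424 -0.1937  0.03  ]
```

View pics/c1.png

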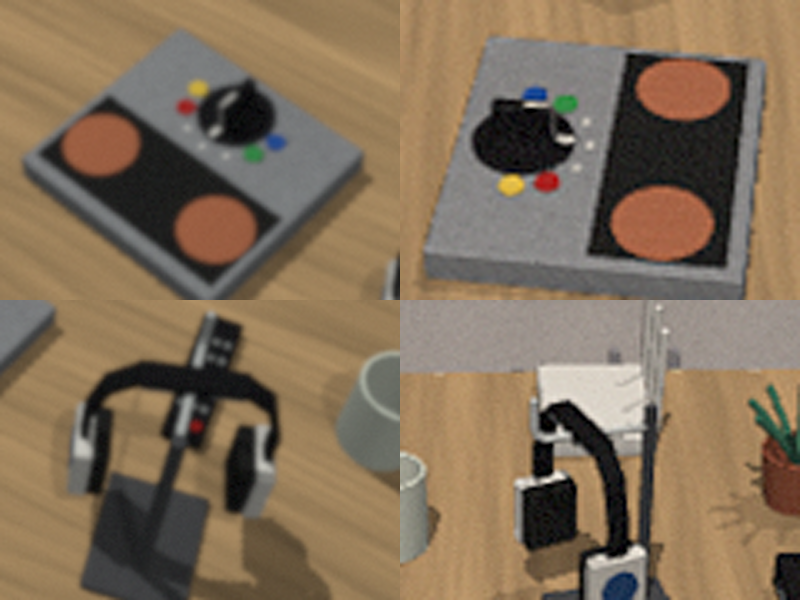

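Top-row crops: the grey dock with two copper discs, the dial, and tabs. Blue and green are on the +y side, yellow and red on the −y side. Bottom row: the black-band headset on the hook, tip at scene ≈(424,252) / side ≈(310.5,160). It fits the description, and the pink one is excluded. Next I'll triangulate roughly.

Run:
```python
from h import *
from scipy.spatial.transform import Rotation as R
a=load("scene0");b=load("side0")
print("tip",tri(ray(a,424,252),ray(b,310.5,160)), plane(a,424,252,.266),plane(b,310.5,160,.266))
# base centre (scene) z=.01
print("base",plane(a,340+145/2.5,245+250/2.5,.01))
p1=np.array([.5432,-.1935]);p2=np.array([.5685,-.0506]);y=(p2-p1)/np.linalg.norm(p2-p1);x=np.array([y[1],-y[0]])
pc=(p1+p2)/2;dc=pc-.112*x;print("pad",pc,"dial",dc,"yaw",np.degrees(np.arctan2(x[1],x[0])))
C={"green":((40,80,50),(85,255,255)),"blue":((100,100,60),(125,255,255)),"yellow":((20,120,120),(32,255,255)),"red":((172,130,80),(179,255,255))}
for n,(l,h) in C.items():
  for d,bx in((a,(275,215,350,265)),(b,(265,262,315,305))):
    for c,s in blobs(d["color"],l,h,4):
      if bx[0]<c[0]<bx[2] and bx[1]<c[1]<bx[3]:
        q=plane(d,*c,.0316)[:2]-dc; print(n,c,s[4],"r",np.linalg.norm(q).round(4),"ang",np.degrees(np.arctan2(q@x,q@y)).round(1))
# white pointer
for d,bx in((a,(305,215,340,250)),(b,(280,270,310,300))):
    for c,s in blobs(d["color"],(0,0,170),(179,50,255),2):
      if bx[0]<c[0]<bx[2] and bx[1]<c[1]<bx[3]:
        for z in(.036,.066):
          q=plane(d,*c,z)[:2]-dc; print("w",z,c,s[4],"r",np.linalg.norm(q).round(4),"ang",np.degrees(np.arctan2(q@x,q@y)).round(1))
print(R.from_quat([0.0933727,0.70086774,-0.09462396,0.70079402]).as_matrix().round(2))
```

```text
tip (array([0.52520333, 0.20449199, 0.26034497]), [np.float64(0.0008530555981765016), np.float64(0.0008530555981766405)]) [0.53066211 0.20508169 0.266     ] [0.52414026 0.19475776 0.266     ]
base [0.61916154 0.22734015 0.01      ]
pad [ 0.55585 -0.12205] dial [ 0.44556514 -0.10252441] yaw -10.039998835038668
green [323.1, 248.2] 32 r 0.0499 ang 31.2
green [297.5, 273.5] 22 r 0.0482 ang 29.4
blue [330.8, 244.0] 29 r 0.049 ang 1.3
blue [289.6, 271.1] 17 r 0.0494 ang -1.3
yellow [304.0, 225.7] 25 r 0.0487 ang 177.9
yellow [283.6, 294.6] 29 r 0.0503 ang -179.2
w 0.036 [289.0, 274.0] 3 r 0.0316 ang 0.6
w 0.066 [289.0, 274.0] 3 r 0.0071 ang 103.5
w 0.036 [303.0, 278.5] 2 r 0.0471 ang 67.8
w 0.066 [303.0, 278.5] 2 r 0.051 ang 107.1
w 0.036 [297.5, 283.0] 4 r 0.0311 ang 95.8
w 0.066 [297.5, 283.0] 4 r 0.0507 ang 134.0
w 0.036 [303.7, 284.3] 3 r 0.0496 ang 97.1
w 0.066 [303.7, 284.3] 3 r 0.0662 ang 125.2
w 0.036 [300.5, 290.0] 2 r 0.0533 ang 124.8
w 0.066 [300.5, 290.0] 2 r 0.0787 ang 141.6
[[-0.    0.26  0.96]
 [-0.    0.96 -0.26]
 [-1.   -0.    0.  ]]
```

Request:
drive_tool --deltas '[[[0, 0, 0], [-3.3, 0, 0], 8.8], [[0, 0, 0], [-3.3, 0, 0], 8.8], [[0, 0, 0], [-3.3, -0.6, 1.3], 8.8], [[0, 0, 0], [0, -1.35, 2.62], 8.8], [[0, 0, 0], [0, -1.35, 2.62], 8.8], [[0, 0, 0], [0, -1.35, 2.62], 8.8], [[0, 0, 0], [0, -1.35, 2.62], 8.8], [[0, 0, 0], [0, -1.35, 2.62], 8.8], [[0, 0, 0], [0, -1.35, 2.62], 8.8], [[0, 0, 0], [0, -1.35, 2.62], 8.8], [[0, 0, 0], [0, -1.35, 2.62], 8.8], [[0, 0, 0], [0, -1.35, 2.62], 8.8]]'

```text
clock: 1.15
tool_pos: [0.3719, 0.413, 0.3188]
eef_rot: [0.094, 0.701, -0.094, 0.701]
contact_force: [0.6, 0.2, -0.0]
opening: 1.001
```

Request:
drive_tool --deltas '[[[0, 0, 0], [0, -1.35, 2.62], 8.8], [[0, 0, 0], [0, -1.35, 2.62], 8.8], [[0, 0, 0], [0, -1.35, 2.62], 8.8], [[6.5, 0, 0], [0, 0, 0], 8.8], [[6.5, 0, 0], [0, 0, 0], 8.8], [[6.5, 0, 0], [0, 0, 0], 8.8], [[6.5, 0, 0], [0, 0, 0], 8.8], [[6.5, 0, 0], [0, 0, 0], 8.8], [[6.5, 0, 0], [0, 0, 0], 8.8], [[6.5, 0, 0], [0, 0, 0], 8.8], [[6.5, 0, 0], [0, 0, 0], 8.8], [[6.5, 0, 0], [0, 0, 0], 8.8]]'

```text
clock: 2.15
tool_pos: [0.436, 0.3544, 0.3188]
eef_rot: [0.426, 0.564, -0.426, 0.564]
contact_force: [0.2, 0.9, -0.2]
opening: 1.004
```

Request:
drive_tool --deltas '[[[0, 0, 0], [0, 1.7, 2.8], 8.8], [[0, 0, 0], [0, 1.7, 2.8], 8.8], [[0, 0, 0], [0, 1.7, 2.8], 8.8], [[0, 0, 0], [0, 1.7, 2.8], 8.8], [[0, 0, 0], [0, 1.7, 2.8], 8.8], [[0, 0, 0], [0, 0, 0], 8.8]]'

```text
clock: 2.65
tool_pos: [0.5621, 0.236, 0.3187]
eef_rot: [0.427, 0.561, -0.428, 0.565]
contact_force: [0.6, -1.0, -0.1]
opening: 0.997
```

```bash
cat >> h.py <<'E'
def shot(name,tag):
    from plant import r
    s=r.get_state();d=r.snapshot(name);d["s"]=s
    cv2.imwrite(f"pics/{tag}.png",d["color"][:,:,::-1]);np.save(f"pics/{tag}.npy",d,allow_pickle=True)
    return s,d
E
python3 - <<'E'
from h import *
s,d=shot("wrist","w1");print(s["tool_pos"],s["eef_rot"])
E
```

```text
[0.56210622 0.2359506  0.31865359] [ 0.42673422  0.56107092 -0.4282809   0.56539614]
```

View pics/w1.png

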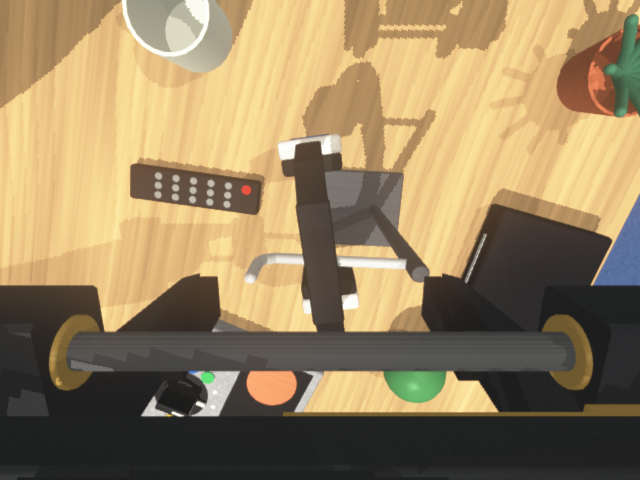

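Wrist view: the band runs from (312,150) to (330,330), the hook bar along row ≈262 with its tip at (252,278), and the post top at (420,270). The remote and mug are clear of it. I'll fit the band edges and bar.

Run:
```python
from h import *
d=load("w1");s=d["s"];T=wristT(s,d);g=cv2.cvtColor(d["color"],cv2.COLOR_RGB2GRAY)
from scipy.spatial.transform import Rotation as R
M=R.from_quat(s["eef_rot"]).as_matrix();print(M.round(3))
L=[];Rr=[]
for v in range(150,320,6):
    row=g[v,280:360]<60; 
    x=np.where(row)[0]+280
    # run containing approx centre
    c=int(312+(v-150)*.1); l=c
    while g[v,l-1]<75: l-=1
    q=c
    while g[v,q+1]<75: q+=1
    a=plane(d,l-.5,v,.235,T);b=plane(d,q+.5,v,.235,T)
    print(v,l,q,a[:2].round(4),b[:2].round(4),"w",np.linalg.norm(a-b).round(4))
for nm,u,v,z in(("bar1",275,258,.221),("bar2",400,264,.221),("tip",251,279,.266),("post",421,271,.243),("base corners",404,172,.01)):
    print(nm,plane(d,u,v,z,T).round(4))
# bar centreline
for u in(285,290,360,380,395):
    col=g[245:290,u].astype(int);b=np.where(col>190)[0]; print(u,b+245)
```

```text
[[ 0.004  0.963  0.269]
 [-0.005  0.269 -0.963]
 [-1.     0.002  0.006]]
150 296 319 [0.5313 0.2876] [0.5466 0.2918] w 0.0159
156 296 322 [0.5323 0.2838] [0.5495 0.2886] w 0.0179
162 294 323 [0.532  0.2797] [0.5512 0.285 ] w 0.02
168 294 323 [0.5329 0.2758] [0.5523 0.2812] w 0.0201
174 294 323 [0.5339 0.272 ] [0.5534 0.2774] w 0.0202
180 296 324 [0.5362 0.2685] [0.5551 0.2737] w 0.0196
186 297 325 [0.5379 0.2647] [0.5569 0.27  ] w 0.0197
192 297 326 [0.5389 0.2608] [0.5586 0.2662] w 0.0204
198 297 327 [0.54   0.2568] [0.5604 0.2625] w 0.0212
204 297 329 [0.541  0.2528] [0.5629 0.2588] w 0.0227
210 314 330 [0.5534 0.2518] [0.5647 0.255 ] w 0.0117
216 313 331 [0.5538 0.2476] [0.5665 0.2511] w 0.0132
222 317 332 [0.5576 0.2442] [0.5684 0.2472] w 0.0111
228 317 333 [0.5588 0.24  ] [0.5702 0.2432] w 0.0119
234 308 333 [0.5538 0.2342] [0.5714 0.239 ] w 0.0183
240 308 334 [0.555  0.2299] [0.5733 0.235 ] w 0.0191
246 309 334 [0.5568 0.2258] [0.5745 0.2308] w 0.0184
252 312 334 [0.56   0.2221] [0.5758 0.2265] w 0.0164
258 314 335 [0.5626 0.2181] [0.5777 0.2223] w 0.0157
264 314 336 [0.5638 0.
[... 783 characters left out ...]
279 280 281 282 283
 284 285 286 287 288 289]
290 [245 246 247 248 249 250 251 252 257 258 259 260 261 262 263 264 265 266
 267 268 269 270 271 272 273 274 275 276 277 278 279 280 281 282 283 284
 285 286 287 288 289]
360 [246 247 248 249 250 251 252 253 254 255 259 260 261 262 263 264 265 266
 267 268 269 270 271 272 273 274 275 276 277 278 279 280 281 282 283 284
 285 286 287 288 289]
380 [247 248 249 250 251 252 253 254 255 256 260 261 262 263 264 265 266 267
 268 269 270 271 272 273 274 275 276 277 278 279 280 281 282 283 284 285
 286 287 288 289]
395 [254 255 256 257 260 261 262 263 264 265 266 267 268 269 270 271 272 273
 274 275 276 277 278 279 280 281 282 283 284 285 286 287 288 289]
```

Request:
drive_tool --deltas '[[[-7.1, 0, 0], [0, -0.3, -0.65], 8.8], [[0, 0, 0], [2, 0, 0], 8.8], [[0, 0, 0], [2, 0, 0], 8.8], [[0, 0, 0], [2, 0, 0], 8.8], [[0, 0, 0], [1.5, 0, 0], 8.8], [[0, 0, 0], [1.2, 0, 0], 8.8], [[0, 0, 0], [1, 0, 0], 8.8], [[0, 0, 0], [0, 0, 0], 8.8]]'

```text
clock: 3.37
tool_pos: [0.5502, 0.2497, 0.2199]
eef_rot: [0.387, 0.592, -0.389, 0.59]
contact_force: [-0.0, 0.0, 0.1]
opening: 0.996
```

Run:
```python
from h import *
s,d=shot("wrist","w2");T=wristT(s,d);print(s["tool_pos"],s["eef_rot"],s["contact_force"])
M=np.linalg.inv(T)
g=cv2.cvtColor(d["color"],cv2.COLOR_RGB2GRAY)
print(proj(d,[.557,.241,.235],T))
cv2.imwrite("pics/w2c.png",d["color"][:,:,::-1])
```

```text
[0.55018684 0.24966619 0.21986366] [ 0.38695158  0.59205427 -0.38942734  0.58998861] [-0.01816636  0.00055713  0.05262883]
[325.43974496 314.57472903]
```

View pics/w2c.png

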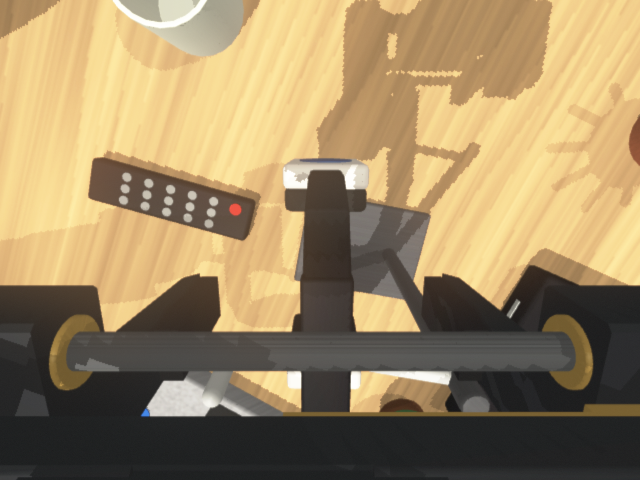

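Wrist view: the band is vertical in the image at column ≈327, between the fingers, about 3 mm off centre; the tool sits 1 cm too far out. I'll correct that and close.

Request:
drive_tool --deltas '[[[0, 0, 0], [-0.2, 0.3, 1.05], 8.8], [[0, 0, 0], [0, 0, 0], 5], [[0, 0, 0], [0, 0, 0], 3.4], [[0, 0, 0], [0, 0, 0], 2.8], [[0, 0, 0], [0, 0, 0], 2.2], [[0, 0, 0], [0, 0, 0], 1.5], [[0, 0, 0], [0, 0, 0], 1], [[0, 0, 0], [0, 0, 0], 1]]' --force 10

```text
clock: 4.08
tool_pos: [0.5591, 0.241, 0.224]
eef_rot: [0.389, 0.591, -0.389, 0.591]
contact_force: [-0.4, 0.8, -0.2]
opening: 0.492
```

Request:
drive_tool --deltas '[[[0, 0, 0], [0, 0, 0], 0], [[0, 0, 0], [0, 0, 0], 0], [[0, 0, 0], [0, 0, 0], 0]]' --force 50

```text
clock: 4.33
tool_pos: [0.5592, 0.2408, 0.224]
eef_rot: [0.389, 0.591, -0.389, 0.591]
contact_force: [0.7, -0.1, -0.2]
opening: 0.264
```

Request:
drive_tool --deltas '[[[0, 0, 0], [0, 0, 0], 0], [[0, 0, 0], [0, 0, 0], 0], [[0, 0, 0], [-0.3, 0, 0], 0], [[0, 0, 0], [-0.4, 0, 0], 0], [[0, 0, 0], [-0.5, 0, 0], 0], [[0, 0, 0], [-0.5, 0, 0], 0]]' --force 50

```text
clock: 4.83
tool_pos: [0.5593, 0.2408, 0.2417]
eef_rot: [0.389, 0.591, -0.389, 0.591]
contact_force: [0.3, -0.2, -0.5]
opening: 0.004
```

The gripper closed empty. Looking.

Run:
```python
from h import *
s,d=shot("wrist","w3");s,b=shot("side","s3");s,a=shot("scene","c3")
def crop(d,x,y,w,h): return cv2.resize(d["color"][y:y+h,x:x+w,::-1],(400,300),interpolation=cv2.INTER_CUBIC)
cv2.imwrite("pics/m3.png",np.vstack([np.hstack([crop(d,0,0,640,480),crop(b,270,100,140,105)]),np.hstack([crop(a,320,160,240,180),crop(a,360,220,120,90)])]))
```

```text
(no output)
```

View pics/m3.png

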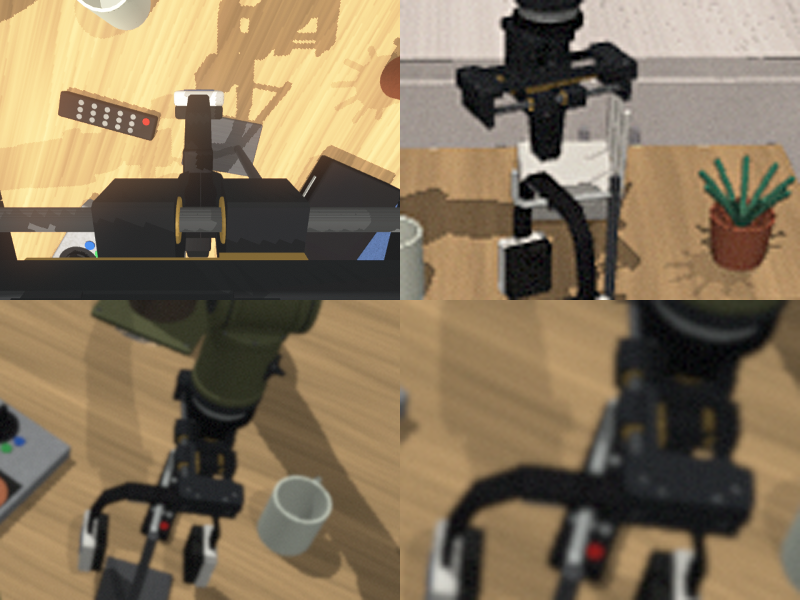

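Run:
```python
from h import *
b=load("s3");a=load("c3");w=load("w3");T=wristT(w["s"],w);print(w["s"]["tool_pos"])
t=w["s"]["tool_pos"]+[0,0,-.011]
for n,p in(("fingertip",t),("band",(.5685,.2135,.235)),("bandgrasp",(.557,.241,.235)),("tip",(.5257,.2042,.266))):
    print(n,"side",proj(b,p).round(1),"scene",proj(a,p).round(1),"wrist",proj(w,p,T).round(1))
# tip in side pic: crop(545,158)->
print("fingertip side px",270+145*.35,100+158*.35,"hook tip",270+117*.35,100+172*.35)
def crop(d,x,y,w,h,W=400): return cv2.resize(d["color"][y:y+h,x:x+w,::-1],(W,300),interpolation=cv2.INTER_CUBIC)
m=np.hstack([crop(b,290,120,80,60),crop(a,370,225,100,75)]);m=cv2.convertScaleAbs(m,alpha=2.2,beta=20)
cv2.imwrite("pics/m3b.png",m)
```

```text
[0.5593345  0.24084519 0.24169672]
fingertip side [320.8 163.1] scene [431.2 278.6] wrist [319.5 271.7]
band side [324.3 165.9] scene [417.7 274.9] wrist [314.9 326.7]
bandgrasp side [320.1 161.9] scene [432.1 276.7] wrist [315.3 272.8]
tip side [310.9 158.6] scene [424.6 250.2] wrist [214.3 345. ]
fingertip side px 320.75 155.3 hook tip 310.95 160.2
```

View pics/m3b.png

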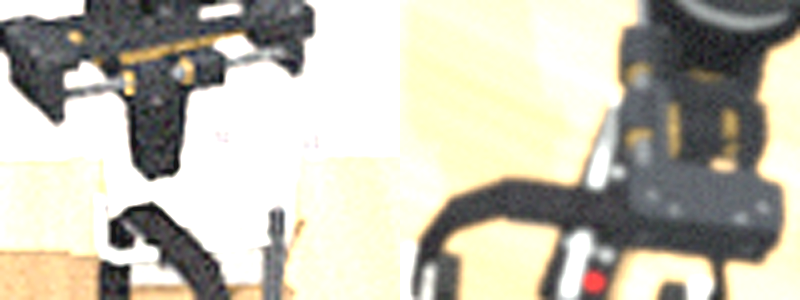

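Run:
```python
from plant import r
print(r.tip_reach,[k for k in dir(r) if k[0]!='_'],r.get_state())
from h import *
w=load("w3");c=w["color"][180:340,220:420,::-1]
b=load("s3")
cv2.imwrite("pics/m4.png",np.hstack([cv2.convertScaleAbs(cv2.resize(c,(500,400),interpolation=cv2.INTER_CUBIC),alpha=3,beta=20)]))
```

```text
0.011 ['Unreachable', 'finish_job', 'get_state', 'snapshot', 'tip_reach'] {'clock': 4.9833, 'q': array([-0.50623793,  0.63921545,  0.04229724,  1.59890492, -0.03217585,
        0.90260175, -0.04543329]), 'qd': array([ 2.70203858e-03,  9.56466604e-03, -3.83993881e-03,  1.38305613e-02,
        8.61205822e-04, -5.07334480e-03, -9.70305388e-05]), 'joint_torque': array([ 3.78667712e-03, -5.09432316e+01,  1.63985834e+00, -1.57499295e+01,
       -5.13503712e-02,  3.37964727e-02, -6.07298789e-04]), 'tool_pos': array([0.5596419 , 0.2409816 , 0.24177787]), 'eef_rot': array([ 0.38912898,  0.59045944, -0.38816668,  0.5909847 ]), 'contact_force': array([-0.67848637, -0.14456504,  0.01967982]), 'moment': array([-0.05499768, -0.02233797,  0.00811599]), 'opening': 0.0018120070392137423}
```

View pics/m4.png

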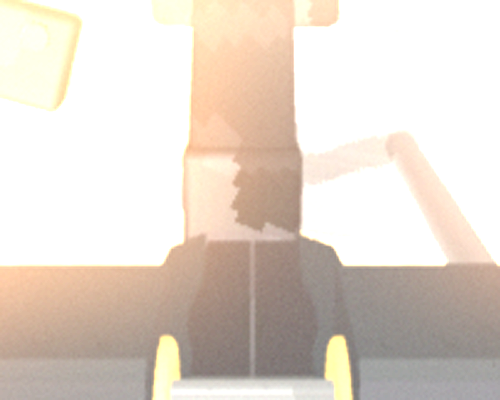

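Run:
```python
from h import *
b=load("side0");a=load("s3")
R0=np.array([[0,.26,.96],[0,.96,-.26],[-1,0,0]])
t0=np.array([.1646,.6023,.2192])
for sgn in(-1,1):
  for x in(.011,-.015): print("start fingertip pred",sgn,x,proj(b,t0+R0@[x,sgn*.05,0]).round(1))
g=cv2.cvtColor(b["color"],cv2.COLOR_RGB2GRAY)
for u in range(188,236,3):
    v=np.where(g[60:150,u]<45)[0]; print(u,(v.max()+60) if len(v) else None,end="; ")
print()
t=np.array([.5593,.2408,.2417])
for x in(.011,0,-.01,-.02,-.03,-.053): print(x,proj(a,t+[0,0,-x]).round(1))
g=cv2.cvtColor(a["color"],cv2.COLOR_RGB2GRAY)
for v in range(130,170,2): print(v,"".join("#" if k<45 else "." for k in g[v,295:355]))
```

```text
start fingertip pred -1 0.011 [206.9 130.2]
start fingertip pred -1 -0.015 [205.9 123.6]
start fingertip pred 1 0.011 [217.1 120. ]
start fingertip pred 1 -0.015 [216.3 113.6]
188 None; 191 107; 194 108; 197 108; 200 110; 203 122; 206 122; 209 106; 212 102; 215 113; 218 111; 221 95; 224 94; 227 None; 230 None; 233 None; 
0.011 [320.8 163.1]
0 [320.9 160. ]
-0.01 [320.9 157.2]
-0.02 [321.  154.3]
-0.03 [321.  151.5]
-0.053 [321.2 144.8]
130 #..################..........#.########.............####....
132 ###########....####...#.#######...######...........####.....
134 ########........###...#######.....######.............##.....
136 ########..............#########..#######....................
138 ############......##..###########...........................
140 ..######............######.#####............................
142 ....####.............###########............................
144 .....................###########............................
146 .....................###########............................
148 .....................##########.............................
150 .....................##########.............................
152 ......................#########.............................
154 .......................#######..............................
156 ............................................................
158 ............................................................
160 ............................................................
162 ....................########.....................#..........
164 .................###.#########...................#.#........
166 .................####..##########................###........
168 .................#####..###########...............#.........
```

The fingertips are consistently about 27 mm short of the stated TCP reach, in the start image, side view and wrist view alike. I'll open, descend 27 mm more than planned and regrasp.

Request:
drive_tool --deltas '[[[0, 0, 0], [0, -0.2, 0], 8.8], [[0, 0, 0], [0, 0, 0], 8.8], [[0, 0, 0], [0, 0, 0], 8.8], [[0, 0, 0], [0, 0, 0], 8.8], [[0, 0, 0], [0, 0, 0], 8.8], [[0, 0, 0], [0, 0, 0], 8.8], [[0, 0, 0], [0, 0, 0], 8.8], [[0, 0, 0], [0, 0, 0], 8.8]]'

```text
clock: 5.65
tool_pos: [0.5574, 0.24, 0.241]
eef_rot: [0.389, 0.591, -0.389, 0.591]
contact_force: [-0.2, -0.3, 0.1]
opening: 0.589
```

Request:
drive_tool --deltas '[[[0, 0, 0], [0.8, 0, 0], 8.8], [[0, 0, 0], [0.8, 0, 0], 8.8], [[0, 0, 0], [0.8, 0, 0], 8.8], [[0, 0, 0], [0.8, 0, 0], 8.8], [[0, 0, 0], [0.8, 0, 0], 8.8], [[0, 0, 0], [0.6, 0, 0], 8.8], [[0, 0, 0], [0, 0, 0], 8.8]]'

```text
clock: 6.23
tool_pos: [0.5564, 0.2396, 0.1932]
eef_rot: [0.388, 0.591, -0.39, 0.59]
contact_force: [-0.4, 0.6, -0.2]
opening: 0.994
```

Request:
drive_tool --deltas '[[[0, 0, 0], [0, 0, 0], 4], [[0, 0, 0], [0, 0, 0], 3], [[0, 0, 0], [0, 0, 0], 2.8], [[0, 0, 0], [0, 0, 0], 2.6], [[0, 0, 0], [0, 0, 0], 2.4], [[0, 0, 0], [0, 0, 0], 2], [[0, 0, 0], [0, 0, 0], 1.5], [[0, 0, 0], [0, 0, 0], 1], [[0, 0, 0], [0, 0, 0], 0.5], [[0, 0, 0], [0, 0, 0], 0.5], [[0, 0, 0], [0, 0, 0], 0.5], [[0, 0, 0], [0, 0, 0], 0.5]]' --force 10

```text
clock: 7.23
tool_pos: [0.5574, 0.24, 0.195]
eef_rot: [0.389, 0.591, -0.389, 0.591]
contact_force: [-0.3, -0.0, 0.2]
opening: 0.27
```

Request:
drive_tool --deltas '[[[0, 0, 0], [0, 0, 0], 0.5], [[0, 0, 0], [0, 0, 0], 0.5], [[0, 0, 0], [0, 0, 0], 0.5], [[0, 0, 0], [0, 0, 0], 0.5]]' --force 50

```text
clock: 7.57
tool_pos: [0.5574, 0.24, 0.195]
eef_rot: [0.389, 0.591, -0.389, 0.591]
contact_force: [-0.3, -0.0, -1.0]
opening: 0.26
```

Request:
drive_tool --deltas '[[[0, 0, 0], [-0.1, 0, 0], 0.5], [[0, 0, 0], [-0.2, 0, 0], 0.5], [[0, 0, 0], [-0.2, 0, 0], 0.5], [[0, 0, 0], [-0.3, 0, 0], 0.5], [[0, 0, 0], [-0.3, 0, 0], 0.5], [[0, 0, 0], [0, 0, 0], 0.5]]'

```text
clock: 8.07
tool_pos: [0.5578, 0.2402, 0.2067]
eef_rot: [0.389, 0.591, -0.388, 0.591]
contact_force: [0.0, -0.2, -3.3]
opening: 0.261
```

Holding about 3.3 N (≈340 g), opening 23 mm. I'll continue the lift to about 70 mm.

Request:
drive_tool --deltas '[[[0, 0, 0], [-0.5, 0, 0], 0.5], [[0, 0, 0], [-0.7, 0, 0], 0.5], [[0, 0, 0], [-0.8, 0, 0], 0.5], [[0, 0, 0], [-0.8, 0, 0], 0.5], [[0, 0, 0], [-0.8, 0, 0], 0.5], [[0, 0, 0], [-0.8, 0, 0], 0.5], [[0, 0, 0], [-0.7, 0, 0], 0.5], [[0, 0, 0], [-0.6, 0, 0], 0.5], [[0, 0, 0], [-0.4, 0, 0], 0.5], [[0, 0, 0], [-0.2, 0, 0], 0.5], [[0, 0, 0], [0, 0, 0], 0.5]]'

```text
clock: 8.98
tool_pos: [0.5575, 0.2401, 0.2694]
eef_rot: [0.389, 0.591, -0.388, 0.591]
contact_force: [0.2, -0.2, -3.0]
opening: 0.264
```

Run:
```python
from h import *
w,d=shot("wrist","w5");s,b=shot("side","s5");s,a=shot("scene","c5");print(s["tool_pos"],s["contact_force"],s["moment"])
def crop(d,x,y,w,h): return cv2.resize(d["color"][y:y+h,x:x+w,::-1],(400,300),interpolation=cv2.INTER_CUBIC)
cv2.imwrite("pics/m5.png",np.vstack([np.hstack([crop(d,0,0,640,480),crop(b,270,100,140,105)]),np.hstack([crop(a,340,190,160,120),crop(b,290,110,80,60)])]))
```

```text
[0.55714684 0.23993656 0.2686965 ] [ 0.57227878 -0.26859951 -3.4937568 ] [ 0.04358671  0.10609801 -0.0088966 ]
```

View pics/m5.png

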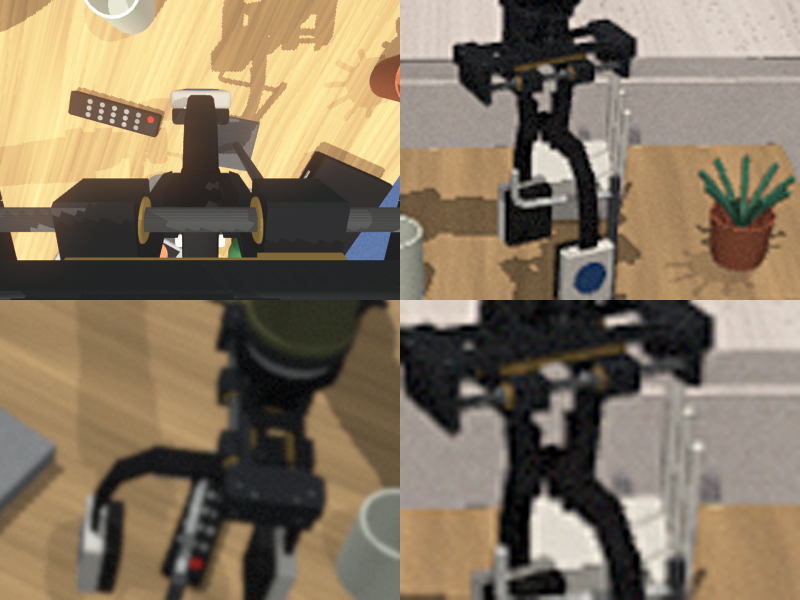

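The headset hangs from the gripper, upright, with the ribs well above the hook tip (side crop (510,585) → tip below the band). Now drawing it away along the hook's −x by 11 cm.

Request:
drive_tool --deltas '[[[0, 0, 0], [0, -0.5, -0.08], 0.5], [[0, 0, 0], [0, -0.9, -0.15], 0.5], [[0, 0, 0], [0, -1.2, -0.2], 0.5], [[0, 0, 0], [0, -1.4, -0.23], 0.5], [[0, 0, 0], [0, -1.5, -0.25], 0.5], [[0, 0, 0], [0, -1.5, -0.25], 0.5], [[0, 0, 0], [0, -1.4, -0.23], 0.5], [[0, 0, 0], [0, -1.2, -0.2], 0.5], [[0, 0, 0], [0, -0.9, -0.15], 0.5], [[0, 0, 0], [0, -0.4, -0.06], 0.5], [[0, 0, 0], [0, 0, 0], 0.5]]'

```text
clock: 10.05
tool_pos: [0.4493, 0.2132, 0.2691]
eef_rot: [0.388, 0.591, -0.389, 0.591]
contact_force: [-0.2, 0.1, -3.4]
opening: 0.268
```

Request:
drive_tool --deltas '[[[0, 0, 0], [0, -0.3, 0.8], 0.5], [[0, 0, 0], [0, -0.6, 1.4], 0.5], [[0, 0, 0], [0, -0.8, 2.0], 0.5], [[0, 0, 0], [0, -1.0, 2.3], 0.5], [[0, 0, 0], [0, -1.0, 2.3], 0.5], [[0, 0, 0], [0, -0.9, 2.2], 0.5], [[0, 0, 0], [0, -0.7, 1.7], 0.5], [[0, 0, 0], [0, -0.5, 1.1], 0.5], [[2, 0, 0], [0, 0, 0], 0.5], [[4, 0, 0], [0, 0, 0], 0.5], [[4.5, 0, 0], [0, 0, 0], 0.5], [[4.5, 0, 0], [0, 0, 0], 0.5]]'

```text
clock: 11.05
tool_pos: [0.4525, 0.0627, 0.2691]
eef_rot: [0.464, 0.533, -0.464, 0.534]
contact_force: [-0.9, 0.4, -2.5]
opening: 0.26
```

Request:
drive_tool --deltas '[[[4.5, 0, 0], [0, 0, 0], 0.5], [[4.5, 0, 0], [0, 0, 0], 0.5], [[4.5, 0, 0], [0, 0, 0], 0.5], [[3, 0, 0], [0, 0.5, 0.5], 0.5], [[1.2, 0, 0], [0, 1.3, 1.3], 0.5], [[0, 0, 0], [0, 2, 2], 0.5], [[0, 0, 0], [0, 2.3, 2.3], 0.5], [[0, 0, 0], [0, 2.3, 2.3], 0.5], [[0, 0, 0], [0, 2.2, 2.1], 0.5], [[0, 0, 0], [0, 1.6, 1.6], 0.5], [[0, 0, 0], [0, 1, 1], 0.5], [[0, 0, 0], [0, 0.4, 0.4], 0.5]]'

```text
clock: 12.05
tool_pos: [0.566, -0.0953, 0.2688]
eef_rot: [-0.54, -0.455, 0.54, -0.457]
contact_force: [-0.2, -0.8, -3.1]
opening: 0.262
```

Request:
drive_tool --deltas '[[[0, 0, 0], [0, 0, 0], 0.5], [[0, 0, 0], [0, 0, 0], 0.5], [[0, 0, 0], [0, 0, 0], 0.5]]'

```text
clock: 12.3
tool_pos: [0.5638, -0.0897, 0.2688]
eef_rot: [0.539, 0.458, -0.539, 0.457]
contact_force: [0.5, 0.8, -3.5]
opening: 0.261
```

Run:
```python
from h import *
w,d=shot("wrist","w6");s,b=shot("side","s6");s,a=shot("scene","c6");print(s["tool_pos"],s["eef_rot"],s["contact_force"])
def crop(d,x,y,w,h): return cv2.resize(d["color"][y:y+h,x:x+w,::-1],(400,300),interpolation=cv2.INTER_CUBIC)
cv2.imwrite("pics/m6.png",np.vstack([np.hstack([crop(d,0,0,640,480),crop(b,240,180,160,120)]),np.hstack([crop(a,210,130,200,150),crop(a,240,200,100,75)])]))
```

```text
[ 0.56396614 -0.08970515  0.2690221 ] [ 0.53887968  0.45827042 -0.53870786  0.45759236] [ 0.54412066 -0.12977748 -4.28473533]
```

View pics/m6.png

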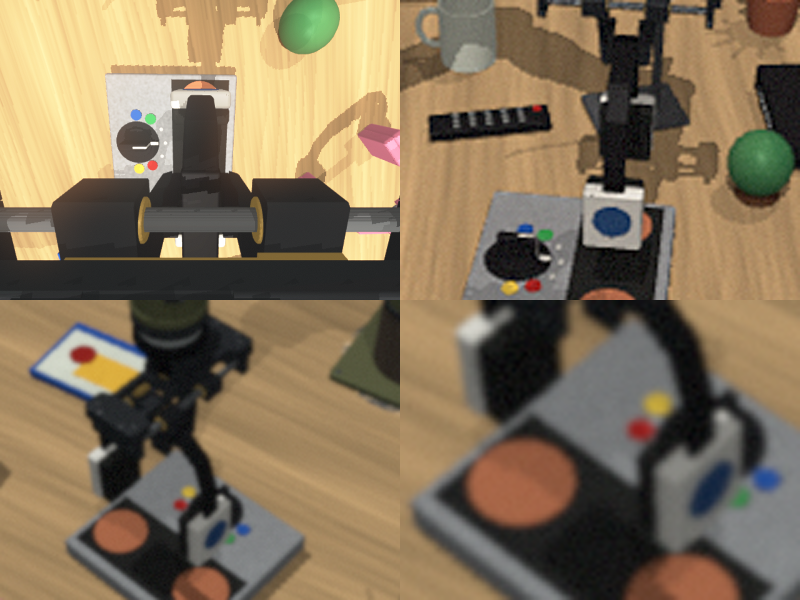

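Wrist view: the headset is over the dock with the far cup above the +y disc. The dial pointer is seen at about (150,143) in the crop, pointing to +x. Each cup's blue logo is visible in one fixed camera: side ≈(325,269), scene ≈(316,246). I'll measure the headset from these.

```bash
cat > m.py <<'E'
from h import *
from scipy.spatial.transform import Rotation as R
import sys
def meas(tag,zl):
    b=load("s"+tag);a=load("c"+tag);s=a["s"]
    def best(d,box):
        L=[(c,t) for c,t in blobs(d["color"],(100,90,30),(125,255,255),15) if box[0]<c[0]<box[2] and box[1]<c[1]<box[3]]
        c,t=max(L,key=lambda k:k[1][4]);print(c,t);return c
    cs=best(b,(300,240,350,310));ca=best(a,(285,220,340,290))
    M=R.from_quat(s["eef_rot"]).as_matrix();print("tcp",s["tool_pos"].round(4),"tool x",M[:,0].round(3),"yaw y",np.degrees(np.arctan2(M[1,1],M[0,1])).round(2))
    for z in zl:
        p=plane(b,*cs,z)[:2];q=plane(a,*ca,z)[:2];y=(q-p)/np.linalg.norm(q-p);c=(p+q)/2;o=c-s["tool_pos"][:2]
        print(z,"-y",p.round(4),"+y",q.round(4),"sep",np.linalg.norm(q-p).round(4),"yaw",np.degrees(np.arctan2(-y[0],y[1])).round(2),"centre",c.round(4),"off in tool y,z",(o@M[:2,1]).round(4),(o@M[:2,2]).round(4))
if __name__=="__main__": meas(sys.argv[1],[float(z) for z in sys.argv[2:]])
E
python3 m.py 6 .16 .165 .17 .175
```

```text
[324.4, 268.1] [317, 263, 15, 11, 132]
[317.3, 246.9] [313, 241, 10, 12, 61]
tcp [ 0.564  -0.0897  0.269 ] tool x [-0.     0.001 -1.   ] yaw y -9.28
0.16 -y [ 0.5444 -0.1927] +y [ 0.5671 -0.0319] sep 0.1625 yaw -8.0 centre [ 0.5558 -0.1123] off in tool y,z -0.0045 0.0236
0.165 -y [ 0.544  -0.1985] +y [ 0.5703 -0.03  ] sep 0.1706 yaw -8.89 centre [ 0.5572 -0.1142] off in tool y,z -0.0028 0.0253
0.17 -y [ 0.5435 -0.2043] +y [ 0.5736 -0.0281] sep 0.1788 yaw -9.7 centre [ 0.5586 -0.1162] off in tool y,z -0.0011 0.027
0.175 -y [ 0.543  -0.2101] +y [ 0.5769 -0.0262] sep 0.187 yaw -10.43 centre [ 0.56   -0.1181] off in tool y,z 0.0006 0.0287
```

Request:
drive_tool --deltas '[[[0.3, 0, 0], [0, -0.2, 0.6], 0.5], [[0, 0, 0], [0.7, 0, 0], 0.5], [[0, 0, 0], [1.4, 0, 0], 0.5], [[0, 0, 0], [1.7, 0, 0], 0.5], [[0, 0, 0], [1.7, 0, 0], 0.5], [[0, 0, 0], [1.5, 0, 0], 0.5], [[0, 0, 0], [1, 0, 0], 0.5], [[0, 0, 0], [0.6, 0, 0], 0.5], [[0, 0, 0], [0.4, 0, 0], 0.5], [[0, 0, 0], [0.2, 0, 0], 0.5], [[0, 0, 0], [0, 0, 0], 0.5], [[0, 0, 0], [0, 0, 0], 0.5]]'

```text
clock: 13.45
tool_pos: [0.5619, -0.0968, 0.1776]
eef_rot: [0.541, 0.456, -0.54, 0.456]
contact_force: [-0.2, -0.4, -3.0]
opening: 0.265
```

```bash
python3 - <<'E'
from h import *
shot("side","s7");shot("scene","c7")
E
python3 m.py 7 .075 .078 .081
```

```text
[322.8, 296.5] [316, 292, 14, 10, 111]
[314.7, 267.2] [311, 262, 8, 11, 47]
tcp [ 0.562  -0.0968  0.1776] tool x [ 0.001 -0.    -1.   ] yaw y -9.69
0.075 -y [ 0.541  -0.2085] +y [ 0.5696 -0.0366] sep 0.1742 yaw -9.46 centre [ 0.5553 -0.1225] off in tool y,z -0.0023 0.0265
0.078 -y [ 0.5407 -0.2115] +y [ 0.5714 -0.0356] sep 0.1786 yaw -9.89 centre [ 0.556  -0.1235] off in tool y,z -0.0013 0.0273
0.081 -y [ 0.5405 -0.2146] +y [ 0.5732 -0.0345] sep 0.183 yaw -10.29 centre [ 0.5568 -0.1245] off in tool y,z -0.0004 0.0282
```

Request:
drive_tool --deltas '[[[0, 0, 0], [0.1, 0, -0.15], 0.5], [[0, 0, 0], [0.15, 0, 0], 0.5], [[0, 0, 0], [0.15, 0, 0], 0.5], [[0, 0, 0], [0.15, 0, 0], 0.5], [[0, 0, 0], [0.15, 0, 0], 0.5], [[0, 0, 0], [0.1, 0, 0], 0.5], [[0, 0, 0], [0.1, 0, 0], 0.5], [[0, 0, 0], [0.1, 0, 0], 0.5], [[0, 0, 0], [0, 0, 0], 0.5]]'

```text
clock: 14.3
tool_pos: [0.5616, -0.0952, 0.1668]
eef_rot: [-0.54, -0.456, 0.54, -0.456]
contact_force: [-0.5, 0.2, -2.6]
opening: 0.263
```

Request:
drive_tool --deltas '[[[0, 0, 0], [0.07, 0, 0], 0.5], [[0, 0, 0], [0.07, 0, 0], 0.5], [[0, 0, 0], [0.06, 0, 0], 0.5], [[0, 0, 0], [0, 0, 0], 0.5]]'

```text
clock: 14.63
tool_pos: [0.5622, -0.0941, 0.1654]
eef_rot: [0.541, 0.456, -0.54, 0.456]
contact_force: [-0.2, 2.9, 2.6]
opening: 0.257
```

Contact made (force went from −3.2 to +2.6 N). Releasing gently.

Request:
drive_tool --deltas '[[[0, 0, 0], [0, 0, 0], 0.5], [[0, 0, 0], [0, 0, 0], 0.5], [[0, 0, 0], [0, 0, 0], 0.5]]' --force 6

```text
clock: 14.88
tool_pos: [0.5622, -0.0944, 0.1654]
eef_rot: [0.541, 0.456, -0.54, 0.456]
contact_force: [0.0, 4.4, 3.8]
opening: 0.27
```

Request:
drive_tool --deltas '[[[0, 0, 0], [0, 0, 0], 2.5], [[0, 0, 0], [0, 0, 0], 2.8], [[0, 0, 0], [0, 0, 0], 3.2], [[0, 0, 0], [0, 0, 0], 4], [[0, 0, 0], [0, 0, 0], 5], [[0, 0, 0], [0, 0, 0], 6], [[0, 0, 0], [0, 0, 0], 7], [[0, 0, 0], [0, 0, 0], 7.5], [[0, 0, 0], [0, 0, 0], 7.5]]'

```text
clock: 15.63
tool_pos: [0.5617, -0.0952, 0.165]
eef_rot: [0.54, 0.456, -0.54, 0.456]
contact_force: [-0.2, 0.0, -0.2]
opening: 0.792
```

```bash
python3 - <<'E'
from h import *
shot("side","s8");s,_=shot("scene","c8");print(s["contact_force"],s["opening"])
E
python3 m.py 8 .064 .066 .068
```

```text
[ 0.48581033 -0.01535021 -0.37163174] 0.836673062581962
[322.7, 298.9] [316, 294, 14, 11, 113]
[315.3, 270.5] [311, 265, 9, 12, 47]
tcp [ 0.5617 -0.0952  0.165 ] tool x [ 0.  0. -1.] yaw y -9.69
0.064 -y [ 0.541  -0.2062] +y [ 0.5709 -0.034 ] sep 0.1748 yaw -9.83 centre [ 0.556  -0.1201] off in tool y,z -0.0015 0.0255
0.066 -y [ 0.5409 -0.2083] +y [ 0.5721 -0.0333] sep 0.1777 yaw -10.11 centre [ 0.5565 -0.1208] off in tool y,z -0.0009 0.026
0.068 -y [ 0.5407 -0.2103] +y [ 0.5732 -0.0326] sep 0.1807 yaw -10.37 centre [ 0.557  -0.1214] off in tool y,z -0.0003 0.0266
```

The headset stands free on the dock, centre within ~1.5 mm of the pad centre, yaw −10.2° against −10.0°. Next I retreat upward, turn so the jaws lie along the dock's y (camera on the robot side), and go over the dial.

Request:
drive_tool --deltas '[[[0, 0, 0], [-0.5, 0, 0], 7.5], [[0, 0, 0], [-1.5, 0, 0], 7.5], [[0, 0, 0], [-2.5, 0, 0], 7.5], [[0, 0, 0], [-3, 0, 0], 7.5], [[0, 0, 0], [-2.5, 0, 0], 7.5], [[0, 0, 0], [-2, 0, 0], 7.5], [[-4, 0, 0], [0, 0, 0], 7.5], [[-6.9, 0, 0], [0, 0, 0], 7.5], [[-6.9, 0, 0], [0, 0, 0], 7.5], [[-6.9, 0, 0], [0, 0, 0], 7.5], [[-6.9, 0, 0], [0, 0, 0], 7.5], [[-6.9, 0, 0], [0, 0, 0], 7.5]]'

```text
clock: 16.73
tool_pos: [0.5616, -0.0953, 0.2854]
eef_rot: [0.358, 0.61, -0.358, 0.61]
contact_force: [-0.5, 0.9, -0.1]
opening: 0.85
```

Request:
drive_tool --deltas '[[[-6.9, 0, 0], [0, 0, 0], 7.5], [[-6.9, 0, 0], [0, 0, 0], 7.5], [[-6.9, 0, 0], [0, 0, 0], 7.5], [[-6.9, 0, 0], [0, 0, 0], 7.5], [[-6.9, 0, 0], [0, 0, 0], 7.5], [[-6.9, 0, 0], [0, 0, 0], 7.5], [[-6.9, 0, 0], [0, -0.55, -2.3], 7.5], [[-2.9, 0, 0], [0, -0.55, -2.3], 7.5], [[0, 0, 0], [0, -0.55, -2.3], 7.5], [[0, 0, 0], [0, -0.55, -2.2], 7.5], [[0, 0, 0], [0, -0.55, -2.2], 7.5], [[0, 0, 0], [0, 0, 0], 7.5]]'

```text
clock: 17.73
tool_pos: [0.4407, -0.0985, 0.2852]
eef_rot: [0.062, 0.706, -0.063, 0.703]
contact_force: [-0.5, -0.4, 0.4]
opening: 0.85
```

Run:
```python
from h import *
s,d=shot("wrist","w9");T=wristT(s,d);print(s["q"].round(2),s["tool_pos"].round(4))
dc=np.array([.4456,-.1025]);t=np.radians(-10.04);x=np.array([np.cos(t),np.sin(t)]);y=np.array([-x[1],x[0]])
print("dial px",proj(d,[*dc,.066],T))
C={"green":((40,90,50),(85,255,255)),"blue":((100,110,60),(125,255,255)),"yellow":((20,120,120),(32,255,255)),"red":((172,130,80),(179,255,255)),"copper":((3,80,60),(14,200,255)),"white":((0,0,200),(179,50,255))}
for n,(l,h) in C.items():
    for c,st in blobs(d["color"],l,h,20):
        z=.03 if n=="copper" else .036 if n=="white" else .0316
        q=plane(d,*c,z,T)[:2]-dc
        if np.linalg.norm(q)<.2: print(n,c,st[4],"r",np.linalg.norm(q).round(4),"ang",np.degrees(np.arctan2(q@x,q@y)).round(1),"xy",(q+dc).round(4))
cv2.imwrite("pics/w9e.png",d["color"][:,:,::-1])
```

```text
[ 0.3   0.38 -0.26  1.97  0.13  0.82  1.36] [ 0.4407 -0.0985  0.2852]
dial px [317.81706348 208.10735445]
green [355.0, 224.2] 188 r 0.0502 ang 30.5 xy [ 0.4782 -0.0644]
blue [361.3, 203.2] 198 r 0.05 ang 0.7 xy [ 0.4549 -0.0534]
yellow [275.0, 203.3] 205 r 0.0499 ang 179.3 xy [ 0.4375 -0.1517]
copper [268.1, 285.6] 984 r 0.1205 ang 121.0 xy [ 0.5366 -0.1816]
copper [369.9, 286.4] 1034 r 0.1223 ang 58.7 xy [ 0.5596 -0.0582]
white [315.9, 204.3] 12372 r 0.0027 ang 157.0 xy [ 0.4462 -0.1051]
white [242.2, 307.6] 292 r 0.1606 ang 125.9 xy [ 0.5572 -0.218 ]
white [395.7, 303.3] 296 r 0.1566 ang 52.6 xy [ 0.5846 -0.0305]
```

View pics/w9e.png

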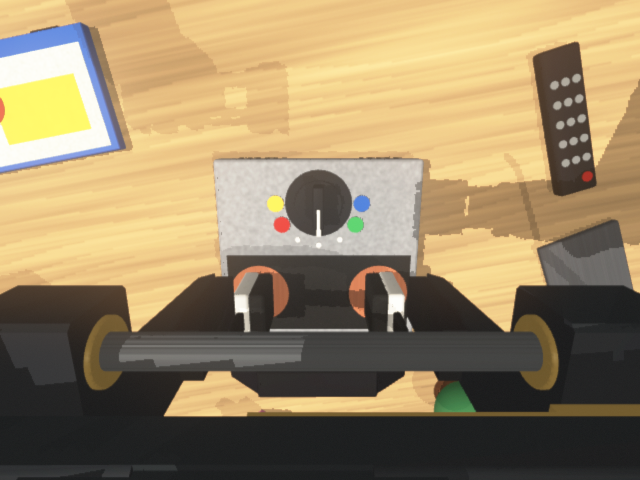

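Wrist view: cups sit on both discs. The dial pointer looks along +x at (318,225), the 4th position (90°), and green at (355,224) is at 30.5° (2nd). So I turn 60° anticlockwise. I'll pinch the tail side of the bar, 12 mm from the axis, to keep the gripper body off the headset.

Request:
drive_tool --deltas '[[[0, 0, 0], [0.5, -0.3, -0.65], 4], [[0, 0, 0], [2, 0, 0], 4], [[0, 0, 0], [2.8, 0, 0], 4], [[0, 0, 0], [2.8, 0, 0], 4], [[0, 0, 0], [2.8, 0, 0], 4], [[0, 0, 0], [2.8, 0, 0], 4], [[0, 0, 0], [2.8, 0, 0], 4], [[0, 0, 0], [2.4, 0, 0], 4], [[0, 0, 0], [1.8, 0, 0], 4], [[0, 0, 0], [1.2, 0, 0], 4], [[0, 0, 0], [0.6, 0, 0], 4], [[0, 0, 0], [0, 0, 0], 4]]'

```text
clock: 18.78
tool_pos: [0.4388, -0.099, 0.0586]
eef_rot: [0.061, 0.705, -0.061, 0.704]
contact_force: [-0.4, 0.4, 0.2]
opening: 0.459
```

Run:
```python
from h import *
s,d=shot("wrist","w10");T=wristT(s,d);print(s["q"].round(2),s["tool_pos"].round(4),s["eef_rot"].round(4),s["opening"],s["contact_force"].round(1))
dc=np.array([.4456,-.1025]);t=np.radians(-10.04);x=np.array([np.cos(t),np.sin(t)]);y=np.array([-x[1],x[0]])
p=s["tool_pos"][:2]-dc;print("tcp rel dial dock x,y",p@x,p@y)
s,b=shot("side","s10")
g=cv2.cvtColor(b["color"],cv2.COLOR_RGB2GRAY)
for h in(-.03,.03):
  for z in(.03,.04,.05): print(h,z,proj(b,[*(s["tool_pos"][:2]+h*y),z]).round(1))
for v in range(262,304,2): print(v,"".join("#" if k<45 else "." for k in g[v,262:312]))
```

```text
[ 0.16  0.79 -0.07  2.21  0.31  0.16  1.2 ] [ 0.4388 -0.099   0.0586] [ 0.0614  0.705  -0.0612  0.7039] 0.458890339270681 [-0.4  0.4  0.2]
tcp rel dial dock x,y -0.007266054279175754 0.0022421651915000484
-0.03 0.03 [282.9 289.3]
-0.03 0.04 [282.7 286.7]
-0.03 0.05 [282.6 284. ]
0.03 0.03 [286.6 275.2]
0.03 0.04 [286.5 272.6]
0.03 0.05 [286.4 270. ]
262 ..#############################...................
264 ..###########################.....................
266 ...##########################.....................
268 ...###..#####################.....................
270 ...####################..####.....................
272 ................###############...................
274 ................#########.........................
276 ................################.#...............#
278 ...............#################..###............#
280 .............###################.####............#
282 ............####################................##
284 ............#######################.............##
286 .............########################..........###
288 ..............######################...........###
290 .................###############...............###
292 ..............................................####
294 ..............................................####
296 .............................................#####
298 .............................................#####
300 .............................................####.
302 ............................................####..
```

Request:
drive_tool --deltas '[[[0, 0, 0], [0.6, -0.2, 0], 4], [[0, 0, 0], [0.6, 0, 0], 4], [[0, 0, 0], [0.6, 0, 0], 4], [[0, 0, 0], [0.5, 0, 0], 4], [[0, 0, 0], [0, 0, 0], 4], [[0, 0, 0], [0, 0, 0], 4]]'

```text
clock: 19.38
tool_pos: [0.4382, -0.1012, 0.0367]
eef_rot: [0.062, 0.705, -0.061, 0.704]
contact_force: [0.5, 0.4, -0.2]
opening: 0.452
```

```bash
cat > d.py <<'E'
from plant import r
import numpy as np
from scipy.spatial.transform import Rotation as R
s=r.get_state();M=R.from_quat(s["eef_rot"]).as_matrix()
dc=np.array([.4456,-.1025]);t=np.radians(-10.04);x=np.array([np.cos(t),np.sin(t)]);y=np.array([-x[1],x[0]])
p=s["tool_pos"][:2]-dc
print(s["q"].round(3),s["tool_pos"].round(4),"toolx",M[:,0].round(3),"yaw",np.degrees(np.arctan2(M[1,1],M[0,1])).round(1),"op",s["opening"],s["contact_force"].round(1),s["moment"].round(2),"rel",(p@x).round(4),(p@y).round(4))
E
python3 d.py
```

```text
[ 0.149  0.834 -0.041  2.219  0.322  0.095  1.198] [ 0.4382 -0.1012  0.0367] toolx [-0.001  0.    -1.   ] yaw 80.0 op 0.45248961144107736 [ 0.5  0.4 -0.2] [-0.03  0.04  0.03] rel -0.0075 -0.0
```

Request:
drive_tool --deltas '[[[0, 0, 0], [0.35, 0, 0], 4], [[0, 0, 0], [0, 0, 0], 2.5], [[0, 0, 0], [0, 0, 0], 1.8], [[0, 0, 0], [0, 0, 0], 1.4], [[0, 0, 0], [0, 0, 0], 1], [[0, 0, 0], [0, 0, 0], 0.5], [[0, 0, 0], [0, 0, 0], 0.5], [[0, 0, 0], [0, 0, 0], 0.5], [[0, 0, 0], [0, 0, 0], 0.5]]' --force 15

```text
clock: 20.13
tool_pos: [0.4384, -0.1015, 0.0336]
eef_rot: [0.062, 0.704, -0.062, 0.704]
contact_force: [-0.6, -1.8, 2.6]
opening: 0.132
```

```bash
python3 d.py
```

```text
[ 0.147  0.841 -0.037  2.219  0.324  0.086  1.196] [ 0.4384 -0.1015  0.0336] toolx [ 0. -0. -1.] yaw 80.0 op 0.13156121744183796 [-0.6 -1.8  2.6] [-0.16  0.04  0.03] rel -0.0072 -0.0003
```

Request:
drive_tool --deltas '[[[-5, 0, 0], [0, -0.06, 0], 0.5], [[-5, 0, 0], [0, -0.06, 0], 0.5], [[-5, 0, 0], [0, -0.06, 0], 0.5], [[-5, 0, 0], [0, -0.07, 0], 0.5], [[-5, 0, 0], [0, -0.06, 0], 0.5], [[-5, 0, 0], [0, -0.06, 0], 0.5]]' --force 25

```text
clock: 20.63
tool_pos: [0.4388, -0.1054, 0.0336]
eef_rot: [-0.124, 0.696, 0.124, 0.696]
contact_force: [-0.4, -1.3, 1.8]
opening: 0.133
```

```bash
python3 d.py
```

```text
[ 0.181  0.84  -0.077  2.215  0.587  0.105  1.468] [ 0.4388 -0.1054  0.0336] toolx [ 0.    -0.001 -1.   ] yaw 110.2 op 0.13313277030575532 [-0.4 -1.3  1.8] [-0.18 -0.04  0.01] rel -0.0062 -0.004
```

Smooth. Next 20–22° more.

Request:
drive_tool --deltas '[[[-5, 0, 0], [0, -0.06, 0], 0.5], [[-5, 0, 0], [0, -0.06, 0], 0.5], [[-5, 0, 0], [0, -0.06, 0], 0.5], [[-5, 0, 0], [0, -0.06, 0], 0.5], [[-3, 0, 0], [0, -0.04, 0], 0.5], [[0, 0, 0], [0, 0, 0], 0.5]]'

```text
clock: 21.13
tool_pos: [0.4404, -0.1079, 0.0336]
eef_rot: [-0.26, 0.658, 0.259, 0.658]
contact_force: [1.0, -1.9, 1.5]
opening: 0.131
```

```bash
python3 d.py
```

```text
[ 0.217  0.841 -0.127  2.208  0.78   0.135  1.679] [ 0.4404 -0.1079  0.0336] toolx [ 0.001 -0.001 -1.   ] yaw 133.1 op 0.13068219192009958 [ 1.  -1.9  1.5] [-0.36 -0.12  0.05] rel -0.0042 -0.0063
```

Request:
drive_tool --deltas '[[[0, 0, 0], [0, 0, 0], 2.2], [[0, 0, 0], [0, 0, 0], 3], [[0, 0, 0], [0, 0, 0], 3.5], [[0, 0, 0], [0, 0, 0], 3.5], [[0, 0, 0], [0, 0, 0], 3.5], [[0, 0, 0], [0, 0, 0], 3.5], [[0, 0, 0], [-0.5, 0, 0], 3.5], [[0, 0, 0], [-1.5, 0, 0], 3.5], [[0, 0, 0], [-2.5, 0, 0], 3.5], [[0, 0, 0], [-3, 0, 0], 3.5], [[0, 0, 0], [-3, 0, 0], 3.5], [[0, 0, 0], [-3, 0, 0], 3.5]]'

```text
clock: 22.13
tool_pos: [0.4392, -0.1073, 0.1702]
eef_rot: [-0.259, 0.658, 0.26, 0.658]
contact_force: [0.7, -1.0, -0.2]
opening: 0.401
```

Request:
drive_tool --deltas '[[[6, 0, 0], [-3, 0, 0], 3.5], [[6, 0, 0], [-3, 0, 0], 3.5], [[6, 0, 0], [-3, 0, 0], 3.5], [[6, 0, 0], [-2, 0, 0], 3.5], [[6, 0, 0], [0, 0, 0], 3.5], [[6, 0, 0], [0, 0, 0], 3.5], [[6, 0, 0], [0, 0, 0], 3.5], [[6, 0, 0], [0, 0, 0], 3.5], [[4, 0, 0], [0, 0, 0], 3.5], [[0, 0, 0], [0, 0, 0], 3.5], [[0, 0, 0], [0, 0, 0], 3.5]]'

```text
clock: 23.05
tool_pos: [0.4395, -0.1072, 0.2787]
eef_rot: [0.055, 0.705, -0.055, 0.705]
contact_force: [0.1, -0.2, 0.5]
opening: 0.392
```

```bash
python3 - <<'E'
from h import *
s,w=shot("wrist","w11");s,b=shot("side","s11");s,a=shot("scene","c11")
T=wristT(s,w);dc=[.4456,-.1025]
print(s["tool_pos"].round(3))
c,r_=proj(w,[*dc,.05],T).astype(int)
x0,y0=max(c-100,0),max(r_-75,0);print("crop",x0,y0)
def crop(d,x,y,w,h): return cv2.resize(d["color"][y:y+h,x:x+w,::-1],(400,300),interpolation=cv2.INTER_CUBIC)
cv2.imwrite("pics/m11.png",np.vstack([np.hstack([crop(w,x0,y0,200,150),crop(b,240,200,160,120)]),np.hstack([crop(a,230,160,160,120),crop(a,0,0,640,480)])]))
E
python3 m.py 11 .066 .068
```

```text
[ 0.44  -0.107  0.279]
crop 225 130
[322.7, 298.9] [316, 294, 14, 11, 114]
[315.3, 270.4] [311, 265, 9, 12, 48]
tcp [ 0.4397 -0.1073  0.2786] tool x [-0.  0. -1.] yaw y 81.12
0.066 -y [ 0.5409 -0.2083] +y [ 0.5718 -0.0334] sep 0.1775 yaw -10.03 centre [ 0.5563 -0.1208] off in tool y,z 0.0046 0.1173
0.068 -y [ 0.5407 -0.2103] +y [ 0.573  -0.0327] sep 0.1805 yaw -10.3 centre [ 0.5568 -0.1215] off in tool y,z 0.004 0.1179
```

View pics/m11.png

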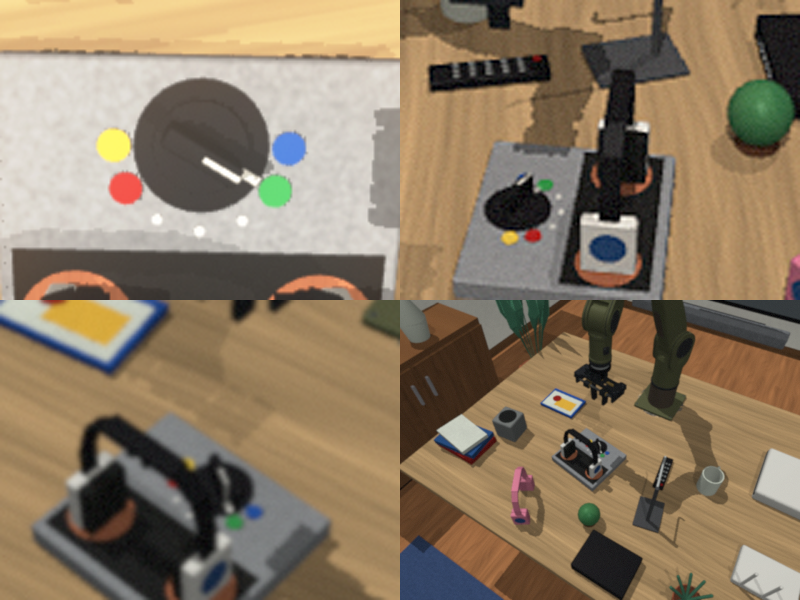

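The pointer rests on the green tab. The headset stands with both cups on their discs and hasn't moved since release, and the other things look undisturbed. Handing in.

```bash
python3 -c "
from plant import r
print(r.finish_job())"
```

```text
the job is handed in; nothing more can be done
None
```

The headset is on charge and the dial is set to green; I handed the job in at about 23 s of the 64 s allowed.

**What I did:**
- I lifted the headset about 74 mm, so the ribs passed over the hook tip. I then drew it 11 cm along the hook's −x, with only a few newtons on the wrist throughout.
- I set it down on the dock with light contact (under about 10 N) and let go.
- I pinched the dial on the tail side of its bar and turned it 53° anticlockwise from the fourth position. When I let go, it settled at the second.

**Last checks:**
- The headset is upright, about 1 mm from the pad centre, and its yaw is within 0.3° of the dock's. It did not move while I turned the dial.
- In the last wrist picture the dial's pointer lies at the green tab.
- The other things look unmoved in that final picture, checked by eye only. The robot is clear of everything.

**What disagreed:**
- My first grasp closed on nothing. In the pictures the fingertips were about 27 mm further back than the stated 11 mm ahead of the TCP. I went lower to allow for that, and both later grasps held.
- At the dial the arm was close to the lower limit of joint 6 (0.086 against 0.04), so I pinched the bar a few millimetres higher than described.

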